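# Tip the marker out of the pen tube and lay it on the pen rest

## Robot

A 6-joint arm with a two-finger parallel gripper is mounted at the origin on a cart in front of the work surface, level with it; the furniture and walls round the work are solid. World frame = base frame: x ahead of the robot, y to its left, z up, the work surface at z = 0. Lengths are in mm, angles in degrees, forces in N, time in s.
With the tool pointing down it reaches from about 350 to 850 mm from the base axis. Payload 8.1 kg.
Tool frame: the origin (TCP) lies midway between the tips of the shut fingers; the grasp point (between the pads) lies 19 mm behind it (r.tcp_to_grasp is the distance from the TCP to the grasp point, in mm); z points along the fingers, y is the direction in which the jaws open and shut (so a half turn about z gives the same grasp; the last joint's range is limited). The gripper opens to 85 mm and grips with 20 to 120 N. Pads are 22 mm wide; open, the fingers measure 114 mm over their backs; the gripper's body (76 mm by 85 mm) begins 54 mm behind the grasp point. The pads swing forward as they close: fully open they stand 13 mm farther back than shut.
Start: joints at [69.248, 7.471, 85.268, -0, 87.261, -4.893], TCP at [163.945, 577.172, 231.292] pointing down, gripper open.
Joint ranges: [-169.43, 169.43], [-51.17, 129.36], [1.28, 143.12], [-76.62, 256.62], [0, 156.53], [-152.29, 152.29]. Speed limits (degrees/s): [136.94, 136.94, 159.86, 180, 180, 180].

## Interface

Orientations are given as [roll, pitch, yaw] about the fixed x, y, z axes, in that order (R = Rz(yaw) Ry(pitch) Rx(roll)).
In Python, from bench import r gives the robot as it stands.
- The arm moves only by the tool jog_arm, never from a script. Its argument "targets" is a list of rows, each a list of 7 numbers: the shift along the tool's x, y, z in m, then the turn, a rotation vector about the tool's x, y, z in rad, then the closure, from 0 (fully open) to 1 (shut). In form: [[dx, dy, dz, wx, wy, wz, claw], ...]. A call has 1 to 5 rows; each row is the pose to reach, as a shift and turn from the pose commanded when the call began, along the tool's axes at that moment; what a row does not reach only later rows make up. A row lasts 1/12 s, in which the tool goes at most 41.7 mm and 7.16 degrees, less where a joint would pass 70% of its speed; a pose out of reach is approached as far as the arm can. A call with a gripper value outside its range is refused whole. The fingers move at their own pace and stop on an object; "newtons" is the grip in N (left out, the last holds). Time passes only in rows, so rows that repeat a pose let the fingers close. It gives the time, the measured TCP pose, the force and the opening at its end, in the units of the state.
- r.sense(): the state, without advancing time (a new reading comes with each control period).
- r.snapshot(name): name is "scene" or "top" or "wrist"; returns a dict with "pixels" (384x512x3 uint8, red, green, blue), "fx", "fy", "cx", "cy" (pixels), "origin" and "attitude" of the camera in the world. Camera axes: x right, y down, z forward; pixel columns grow to the right and rows downward; lengths in mm; the calibration is good to about 2 mm. A picture is of the moment at which its call begins. There is no depth.
- r.hand_in(): hands the job in, once; it reports no verdict.
The state is a dict: "time": time; "joint_pos": joint angles; "qd": joint speeds; "joint_efforts": joint torques, N m; "tool_pos": TCP position; "tcp_rot": TCP orientation; "ft_force": force on the tool from outside, world axes, zero at the start; "wrist_torque": the same for the moment, N m; "finger_gap": finger opening in mm.
Only numpy, scipy, OpenCV 4.12 (cv2) and the standard library are available. Lean on these libraries where they do the work, as an engineer would, in place of code of your own. Each camera call takes 0.05 s, during which the arm holds its last target.

## Task

The black marker has slid down inside the square wooden pen tube where nobody can reach it. Pick the tube up, tip it mouth-down over a clear bit of desk so that the marker slides part of the way out without dropping out, lay the tube flat on the desk with the marker's end sticking out, take the marker by that end, draw it out and lay it in the empty notch of the wooden pen rest. Leave the pencil in the other notch, and all the other things on the desk, where they are.

Things in the scene. Friction and masses are not known exactly. Their poses are not given: they have to be found in the camera images.
- pen_tube: Loose pen tube of pale wood with thin dark bands, square outside, 172 mm long, 34 x 34 mm, about 0.16 kg, flat on the desk. Origin: centre of its underside. x runs along it to the open mouth (at x = +86 mm, at first facing roughly the robot); the other end is closed by a 7 mm wall; z up. Bore 19 x 19 mm, central, 165 mm deep, its floor 7.5 mm above the underside.
- tube_mouth (a point): Centre of the tube's open mouth, 17 mm above the underside. The free strip of desk lies between the tube and the pen rest.
- marker: Loose black marker, straight round rod 132 mm long, 15.2 mm in diameter, about 22 g, at the start in the tube with its front end 22 to 30 mm inside the mouth. Origin: its middle, on its axis; x along it to its front end. It slides in the bore when the tube is tilted mouth-down more than about 25 degrees and stays put below about 15 degrees.
- marker_front (a point): Centre of the marker's front end face (66 mm from its middle), the end nearer the tube's mouth.
- marker_rear (a point): Centre of the marker's rear end face (66 mm from its middle), the end nearer the tube's closed end.
- pen_rest: Fixed pen rest of pale wood, 60 mm long (x), 112 mm wide (y), 28 mm high. Origin: centre of its underside, z up. Two flat-floored notches run along x over its whole length, each 24 mm wide, 10 mm deep (floor at z = 18 mm), centred at y = +28 mm (empty) and y = -28 mm (holds a pencil). A pen laid in a notch overhangs both ends of the rest.
- free_notch (a point): Middle of the floor of the empty notch, 18 mm above the desk.
- pencil: Loose brown pencil, 156 mm long, 7 mm in diameter, lying in the other notch. Origin at its middle, x along it. Leave alone.
- stapler: Small black stapler (not the one at the back of the desk), 132 (x) x 36 (y) x 47 mm, loose, beside the tube and about 95 mm from its middle line. Origin at the centre of its underside. Leave alone.
- roll_navy: Navy and white tape roll lying flat, 50 mm across, 15 mm high, loose, beside the tube. Origin at the centre of its underside. Leave alone.
- tealight_cup: Fluted white tea-light cup, 59 mm across, 62 mm high, loose, close in front of the tube's mouth. Origin at the centre of its underside. Leave alone.
- roll_pink: Pink and white tape roll lying flat, 50 mm across, 15 mm high, loose, about 130 mm beyond the middle of the pen rest in its +x direction. Origin at the centre of its underside. Leave alone.

How it is judged:
By the outcome, as a careful person would: the job done as asked, in the order asked, and still so for the second after the job is handed in, with the robot touching nothing.
It also fails if it takes over 58 s, if anything falls off the work surface, if the arm or the gripper's body presses on something with over 40 N, if the wrist force passes 120 N, or if a joint passes its speed limit or range.

## Working session

There is one attempt and no reset: what is moved stays moved. The work goes in short steps, Python scripts to look and compute and a tool call to move; the robot and the scene stay as the last step left them, time stands still between calls to the robot, and variables do not carry over. Pictures are saved under pics/ and viewed, and the job is handed in when it is done.

Besides the shell and the picture viewer there is one more tool, called after ">>>" by a JSON object that holds its "fn" and its "kwargs". jog_arm: Moves the arm, as the interface text tells. Its arguments: {"type":"object","properties":{"targets":{"type":"array","items":{"type":"array","items":{"type":"number"}}},"newtons":{"type":"number"}},"required":["targets"]}

```bash
mkdir -p pics; ls; cat > h.py <<'E'
import numpy as np,cv2,json
from bench import r
from scipy.spatial.transform import Rotation as R
E
python3 - <<'E'
from h import *
print(r.sense())
for n in ["scene","top","wrist"]:
    s=r.snapshot(n); cv2.imwrite(f"pics/{n}0.png",s["pixels"][:,:,::-1]); np.save(f"pics/{n}0.npy",s,allow_pickle=True)
    print(n,{k:s[k] for k in s if k!="pixels"})
E
```

```text
pics
{'time': 0.0, 'joint_pos': array([ 6.92486516e+01,  7.51720046e+00,  8.53289022e+01, -8.87889834e-04,
        8.72635294e+01, -4.89245242e+00]), 'qd': array([ 0.1636201 ,  0.06038827, -0.03474265,  0.00301353, -0.02102341,
       -0.00276446]), 'joint_efforts': array([-2.71049117e-03, -5.69351470e+01, -5.00574195e+01, -1.54525992e-04,
        1.36931345e-02, -9.42724751e-05]), 'tool_pos': array([163.73946558, 576.6412782 , 230.22625764]), 'tcp_rot': array([-1.79890692e+02, -8.46648240e-03,  1.64141139e+02]), 'ft_force': array([0.35943839, 0.08706198, 0.44028295]), 'wrist_torque': array([ 0.01032234, -0.01538212, -0.04333358]), 'finger_gap': 85.58651530215894}
scene {'fx': 448.8616671039215, 'fy': 448.8616671039215, 'cx': 263.12850490842305, 'cy': 189.1784357617776, 'origin': array([-263.31399321,  596.49964215,  539.45464204]), 'attitude': array([-116.85789859,    1.22261208, -117.06716209])}
top {'fx': 465.93559198976664, 'fy': 465.93559198976664, 'cx': 248.71131139957237, 'cy': 190.7661517524133, 'origin': array([ 384.9485375,  161.3161594, 1103.5789568]), 'attitude': array([-1.71617655e+02, -1.47562332e-02, -8.92712381e+01])}
wrist {'fx': 279.79747440651187, 'fy': 279.79747440651187, 'cx': 256.3061398946874, 'cy': 195.00886690826468, 'origin': array([ 91.55388131, 598.87235175, 372.94538387]), 'attitude': array([1.63121483e+02, 9.42819467e-02, 7.41993230e+01])}
```

View pics/top0.png

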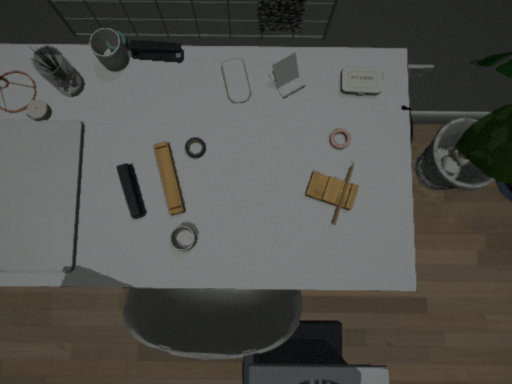

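View pics/scene0.png

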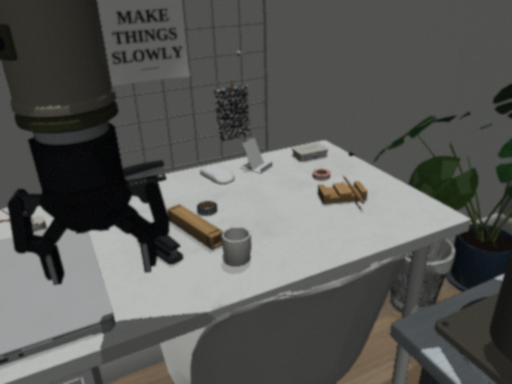

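View pics/wrist0.png

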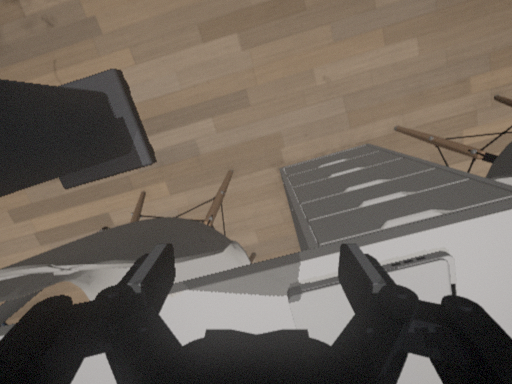

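```bash
cat >> h.py <<'E'
def Rc(s): return R.from_euler('xyz',s["attitude"],degrees=True).as_matrix()
def ray(s,uv,z):
    uv=np.atleast_2d(np.asarray(uv,float)); d=np.c_[(uv[:,0]-s["cx"])/s["fx"],(uv[:,1]-s["cy"])/s["fy"],np.ones(len(uv))]@Rc(s).T
    o=np.asarray(s["origin"]); return o+d*((z-o[2])/d[:,2])[:,None]
def proj(s,P):
    P=np.atleast_2d(P)-s["origin"]; c=P@Rc(s); return np.c_[c[:,0]/c[:,2]*s["fx"]+s["cx"],c[:,1]/c[:,2]*s["fy"]+s["cy"]]
def load(n): return np.load(f"pics/{n}.npy",allow_pickle=True).item()
def snap(n,tag):
    s=r.snapshot(n); cv2.imwrite(f"pics/{tag}.png",s["pixels"][:,:,::-1]); np.save(f"pics/{tag}.npy",s,allow_pickle=True); return s
E
python3 - <<'E'
from h import *
s=load("top0"); im=s["pixels"]; hsv=cv2.cvtColor(im,cv2.COLOR_RGB2HSV)
m=cv2.inRange(hsv,(8,90,60),(25,255,255)); m[285:]=0
m=cv2.morphologyEx(m,cv2.MORPH_CLOSE,np.ones((5,5)))
cs,_=cv2.findContours(m,0,1)
for c in cs:
    if cv2.contourArea(c)<60: continue
    q=cv2.minAreaRect(c); b=cv2.boxPoints(q); print(cv2.contourArea(c),q); print(b.round(1).tolist())
    for z in (0,28,34): print(z,ray(s,b,z)[:,:2].round(0).tolist(), ray(s,[q[0]],z).round(0).tolist())
crop=cv2.resize(im[120:260,100:370],None,fx=2.9,fy=2.9,interpolation=cv2.INTER_CUBIC); cv2.imwrite("pics/topcrop.png",crop[:,:,::-1])
s=load("scene0");crop=cv2.resize(s["pixels"][130:290,150:390],None,fx=3.3,fy=3.3,interpolation=cv2.INTER_CUBIC); cv2.imwrite("pics/scenecrop.png",crop[:,:,::-1])
E
```

```text
2170.0 ((463.9599914550781, 231.05227661132812), (99.56375885009766, 42.928260803222656), 6.483074188232422)
[[412.1000061035156, 246.8000030517578], [416.8999938964844, 204.10000610351562], [515.7999877929688, 215.3000030517578], [511.0, 258.0]]
0 [[419.0, -223.0], [521.0, -238.0], [497.0, -472.0], [396.0, -454.0]] [[458.0, -347.0, 0.0]]
28 [[418.0, -213.0], [517.0, -228.0], [494.0, -456.0], [396.0, -438.0]] [[456.0, -334.0, 28.0]]
34 [[418.0, -211.0], [516.0, -226.0], [493.0, -453.0], [396.0, -435.0]] [[456.0, -331.0, 34.0]]
94.0 ((430.61322021484375, 198.3961944580078), (13.461333274841309, 30.63140296936035), 74.05460357666016)
[[414.0, 196.10000610351562], [443.5, 187.6999969482422], [447.20001220703125, 200.6999969482422], [417.70001220703125, 209.10000610351562]]
0 [[540.0, -232.0], [561.0, -304.0], [530.0, -311.0], [509.0, -240.0]] [[535.0, -272.0, 0.0]]
28 [[536.0, -222.0], [556.0, -292.0], [526.0, -299.0], [505.0, -230.0]] [[531.0, -261.0, 28.0]]
34 [[535.0, -220.0], [555.0, -289.0], [525.0, -296.0], [505.0, -227.0]] [[530.0, -258.0, 34.0]]
1165.5 ((335.1739196777344, 186.6
[... 682 characters left out ...]
2422], [169.89999389648438, 215.0]]
0 [[659.0, 397.0], [667.0, 363.0], [495.0, 317.0], [487.0, 349.0]] [[576.0, 356.0, 0.0]]
28 [[652.0, 391.0], [660.0, 358.0], [493.0, 313.0], [484.0, 345.0]] [[571.0, 351.0, 28.0]]
34 [[650.0, 390.0], [659.0, 357.0], [492.0, 312.0], [484.0, 344.0]] [[570.0, 350.0, 34.0]]
117.5 ((420.0, 147.5), (13.0, 16.0), 90.0)
[[412.0, 141.0], [428.0, 141.0], [428.0, 154.0], [412.0, 154.0]]
0 [[675.0, -233.0], [675.0, -271.0], [643.0, -270.0], [643.0, -231.0]] [[659.0, -251.0, 0.0]]
28 [[668.0, -223.0], [668.0, -260.0], [637.0, -259.0], [636.0, -221.0]] [[652.0, -241.0, 28.0]]
34 [[666.0, -220.0], [667.0, -258.0], [635.0, -257.0], [635.0, -219.0]] [[651.0, -239.0, 34.0]]
```

View pics/topcrop.png

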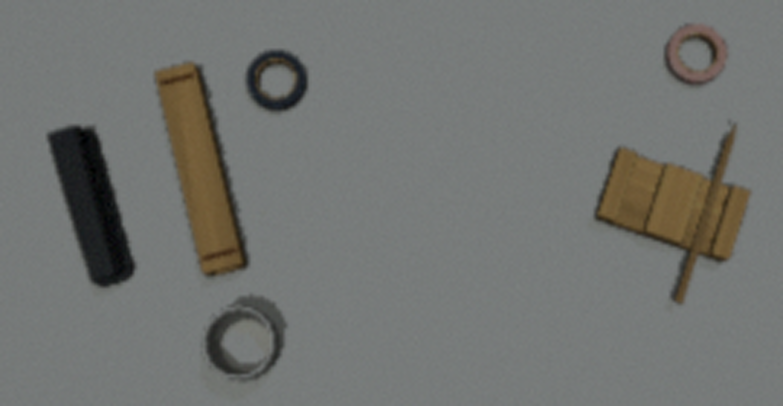

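View pics/scenecrop.png

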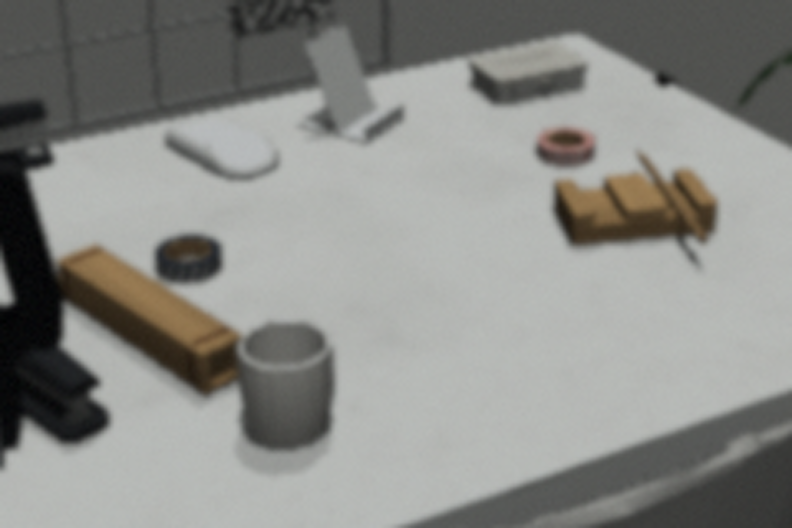

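```bash
cat >> h.py <<'E'
def cmdpose():
    d=json.load(open("cmd.json")); return np.array(d[0]),R.from_euler('xyz',d[1],degrees=True)
def setcmd(p,Q): json.dump([list(map(float,p)),Q.as_euler('xyz',degrees=True).tolist()],open("cmd.json","w"))
def rel(p,rpy,commit=False):
    """row (m, rad) from commanded pose to world pose; rounded"""
    p0,Q0=cmdpose(); Q=R.from_euler('xyz',rpy,degrees=True)
    row=np.r_[Q0.inv().apply(np.array(p)-p0)/1000,(Q0.inv()*Q).as_rotvec()].round(4)
    if commit: setcmd(p0+Q0.apply(row[:3]*1000),Q0*R.from_rotvec(row[3:]))
    return row.tolist()
E
python3 - <<'E'
from h import *
setcmd([163.945,577.172,231.292],R.from_euler('xyz',[180,0,164.141],degrees=True))
s=load("top0"); im=s["pixels"]
c=np.array([(618,148),(750,188),(725,262),(597,217)])/2.9+[100,120]
print("rest",ray(s,c,28).round(1).tolist(),ray(s,c,28).mean(0))
pen=np.array([(678,300),(733,125)])/2.9+[100,120]; P=ray(s,pen,21.5); d=P[1]-P[0]; print("pencil",P,np.degrees(np.arctan2(d[1],d[0])),np.hypot(*d[:2]))
for n,(u,z) in dict(cup=((246,342),62),navy=((277,80),15),pink=((696,53),15)).items(): print(n,ray(s,[np.array(u)/2.9+[100,120]],z))
print(rel([570,350,150],[180,0,195.2],True))
E
```

```text
rest [[592.2, 12.5, 28.0], [560.7, -93.7, 28.0], [500.5, -72.4, 28.0], [535.6, 29.8, 28.0]] [547.25450546 -30.97257904  28.        ]
pencil [[470.15560015 -35.58659088  21.5       ]
 [613.74552999 -82.48874585  21.5       ]] -18.089087261970416 151.0558840027067
cup [[430.47541904 303.86338975  62.        ]]
navy [[648.20751099 291.75092005  15.        ]]
pink [[675.54919305 -54.51946546  15.        ]]
[-0.4527, -0.1076, 0.0813, -0.0, 0.0, -0.5421]
```

```bash
cat >> h.py <<'E'
def chunk(p,rpy,n=5,mm=36.,deg=6.5):
    """list of per-call rows to reach pose, each call n rows"""
    p0,Q0=cmdpose(); p=np.array(p,float);Q=R.from_euler('xyz',rpy,degrees=True); w=(Q0.inv()*Q).as_rotvec()
    N=int(np.ceil(max(np.linalg.norm(p-p0)/mm,np.degrees(np.linalg.norm(w))/deg,1)/n))
    for i in range(1,N+1):
        q=p0+(p-p0)*i/N; print(rel(q,(Q0*R.from_rotvec(w*i/N)).as_euler('xyz',degrees=True),True))
def st():
    s=r.sense(); print("t",s["time"],"tcp",s["tool_pos"].round(1),s["tcp_rot"].round(1),"gap",round(s["finger_gap"],1),"F",s["ft_force"].round(1)); 
    try: p,Q=cmdpose(); print("cmd",p.round(1),Q.as_euler('xyz',degrees=True).round(1))
    except Exception: pass
E
python3 - <<'E'
from h import *
setcmd([163.945,577.172,231.292],R.from_euler('xyz',[180,0,164.141],degrees=True))
chunk([550,345,170],[180,0,195.2])
E
```

```text
[-0.1449, -0.0393, 0.0204, -0.0, 0.0, -0.1807]
[-0.1356, -0.0647, 0.0205, 0.0, -0.0, -0.1807]
[-0.1216, -0.088, 0.0204, 0.0, 0.0, -0.1807]
```

>>> {"fn": "jog_arm", "kwargs": {"targets": [[-0.1449,-0.0393,0.0204,0,0,-0.1807,0],[-0.1449,-0.0393,0.0204,0,0,-0.1807,0],[-0.1449,-0.0393,0.0204,0,0,-0.1807,0],[-0.1449,-0.0393,0.0204,0,0,-0.1807,0],[-0.1449,-0.0393,0.0204,0,0,-0.1807,0]]}}

```text
time: 0.57
tool_pos: [296.6, 496.3, 209.4]
tcp_rot: [-179.8, 0.0, 174.2]
ft_force: [-0.6, -0.1, -0.3]
finger_gap: 85.5
```

>>> {"fn": "jog_arm", "kwargs": {"targets": [[-0.1356,-0.0647,0.0205,0,0,-0.1807,0],[-0.1356,-0.0647,0.0205,0,0,-0.1807,0],[-0.1356,-0.0647,0.0205,0,0,-0.1807,0],[-0.1356,-0.0647,0.0205,0,0,-0.1807,0],[-0.1356,-0.0647,0.0205,0,0,-0.1807,0]]}}

```text
time: 0.98
tool_pos: [425.0, 418.8, 188.9]
tcp_rot: [-179.9, -0.0, -175.4]
ft_force: [-0.2, -0.3, 0.9]
finger_gap: 84.9
```

>>> {"fn": "jog_arm", "kwargs": {"targets": [[-0.1216,-0.088,0.0204,0,0,-0.1807,0],[-0.1216,-0.088,0.0204,0,0,-0.1807,0],[-0.1216,-0.088,0.0204,0,0,-0.1807,0],[-0.1216,-0.088,0.0204,0,0,-0.1807,0],[-0.1216,-0.088,0.0204,0,0,-0.1807,0]]}}

```text
time: 1.4
tool_pos: [553.2, 341.4, 168.4]
tcp_rot: [-179.9, -0.0, -165.1]
ft_force: [-0.1, -0.3, 0.1]
finger_gap: 85.3
```

```bash
python3 - <<'E'
from h import *
s=snap("wrist","wrist1"); st()
print(s["origin"],s["attitude"])
E
```

```text
t 1.45 tcp [551.3 343.2 168.7] [-1.80e+02 -1.00e-01 -1.65e+02] gap 85.3 F [-0.1  1.1 -0. ]
cmd [550. 345. 170.] [ 180.     0.  -164.8]
[480.61157253 324.40409144 311.03329946] [1.63160284e+02 1.17275650e-01 1.05008760e+02]
```

View pics/wrist1.png

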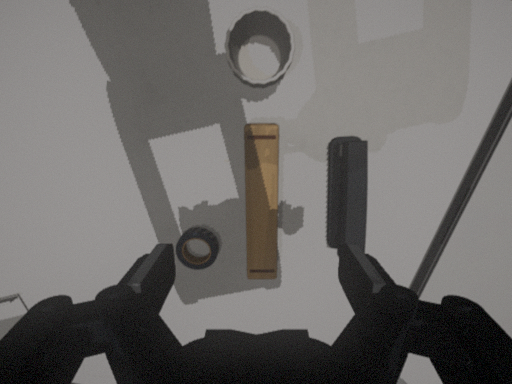

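```bash
python3 - <<'E'
from h import *
s=load("wrist1"); hsv=cv2.cvtColor(s["pixels"],cv2.COLOR_RGB2HSV)
m=cv2.inRange(hsv,(8,80,40),(25,255,255)); m[:, :235]=0; m[:,295:]=0
m=cv2.morphologyEx(m,cv2.MORPH_CLOSE,np.ones((5,5)))
cs,_=cv2.findContours(m,0,1); c=max(cs,key=cv2.contourArea); q=cv2.minAreaRect(c); b=cv2.boxPoints(q)
print(q,b); W=ray(s,b,34); print(W.round(1)); print(W.mean(0))
ce=[(262.5,136.5),(262,270.5)]; print(ray(s,ce,34)); d=np.diff(ray(s,ce,34),axis=0)[0]; print(np.degrees(np.arctan2(-d[1],-d[0])),np.hypot(*d[:2]))
E
```

```text
((261.0, 201.0), (154.0, 32.0), 90.0) [[245. 124.]
 [277. 124.]
 [277. 278.]
 [245. 278.]]
[[495.7 316.6  34. ]
 [487.8 346.3  34. ]
 [650.8 393.8  34. ]
 [660.3 358.7  34. ]]
[573.64248993 353.85330573  34.        ]
[[502.74247165 335.98920523  34.        ]
 [645.89793929 374.77267398  34.        ]]
-164.84138426209614 148.31603204535676
```

```bash
python3 - <<'E'
from h import *
chunk([572,352,4],[180,0,195.2])
E
```

```text
[-0.0231, 0.001, 0.166, 0.0, -0.0, 0.0]
```

>>> {"fn": "jog_arm", "kwargs": {"targets": [[-0.0231,0.001,0.05,0,0,0,0],[-0.0231,0.001,0.09,0,0,0,0],[-0.0231,0.001,0.125,0,0,0,0],[-0.0231,0.001,0.15,0,0,0,0],[-0.0231,0.001,0.166,0,0,0,0]]}}

```text
time: 1.87
tool_pos: [567.4, 351.7, -1.8]
tcp_rot: [-179.9, -0.4, -164.7]
ft_force: [-0.2, 0.3, -0.8]
finger_gap: 85.2
```

>>> {"fn": "jog_arm", "kwargs": {"targets": [[0,0,0,0,0,0,0.4],[0,0,0,0,0,0,0.6],[0,0,0,0,0,0,0.8],[0,0,0,0,0,0,0.8],[0,0,0,0,0,0,0.8]], "newtons": 50}}

```text
time: 2.28
tool_pos: [573.8, 353.3, 7.2]
tcp_rot: [179.9, 0.3, -164.8]
ft_force: [0.3, 2.1, 13.0]
finger_gap: 33.1
```

```bash
python3 - <<'E'
from h import *
st()
E
```

```text
t 2.2833 tcp [573.8 353.3   7.2] [ 179.9    0.3 -164.8] gap 33.1 F [ 0.3  2.1 13. ]
cmd [572. 352.   4.] [ 180.     0.  -164.8]
```

>>> {"fn": "jog_arm", "kwargs": {"targets": [[0,0,-0.002,0,0,0,0.8],[0,0,-0.002,0,0,0,0.8],[0,0,-0.002,0,0,0,0.8],[0,0,-0.002,0,0,0,0.8]]}}

```text
time: 2.62
tool_pos: [572.6, 352.3, 7.2]
tcp_rot: [180.0, 0.1, -164.8]
ft_force: [-2.6, -0.1, 6.7]
finger_gap: 32.9
```

```bash
python3 - <<'E'
from h import *
setcmd([572,352,6],R.from_euler('xyz',[180,0,195.2],degrees=True))
chunk([572,352,115],[180,0,195.2]); print()
chunk([620,150,115],[180,0,162]); print()
chunk([620,150,35],[180,0,162])
E
```

```text
[-0.0, -0.0, -0.109, -0.0, 0.0, -0.0]

[0.0033, -0.1038, 0.0, -0.0, 0.0, 0.2897]
[-0.0264, -0.1004, 0.0, -0.0, 0.0, 0.2897]

[-0.0, 0.0001, 0.08, -0.0, 0.0, 0.0]
```

>>> {"fn": "jog_arm", "kwargs": {"targets": [[0,0,-0.02,0,0,0,0.8],[0,0,-0.045,0,0,0,0.8],[0,0,-0.075,0,0,0,0.8],[0,0,-0.098,0,0,0,0.8],[0,0,-0.109,0,0,0,0.8]]}}

```text
time: 3.03
tool_pos: [573.5, 352.7, 118.9]
tcp_rot: [179.9, 0.3, -164.8]
ft_force: [0.9, 1.1, -0.7]
finger_gap: 33.6
```

>>> {"fn": "jog_arm", "kwargs": {"targets": [[0,-0.015,0,0,0,0.045,0.8],[0.001,-0.035,0,0,0,0.1,0.8],[0.002,-0.06,0,0,0,0.16,0.8],[0.003,-0.082,0,0,0,0.22,0.8],[0.0033,-0.1038,0,0,0,0.2897,0.8]]}}

```text
time: 3.45
tool_pos: [594.9, 248.8, 112.6]
tcp_rot: [-179.9, -0.2, 178.4]
ft_force: [0.9, -0.3, -1.8]
finger_gap: 33.6
```

>>> {"fn": "jog_arm", "kwargs": {"targets": [[-0.0066,-0.025,0,0,0,0.07,0.8],[-0.0132,-0.05,0,0,0,0.145,0.8],[-0.0198,-0.075,0,0,0,0.21,0.8],[-0.0237,-0.09,0,0,0,0.26,0.8],[-0.0264,-0.1004,0,0,0,0.2897,0.8]]}}

```text
time: 3.87
tool_pos: [619.2, 147.0, 112.8]
tcp_rot: [-179.9, -0.1, 161.7]
ft_force: [-0.7, 0.6, -2.5]
finger_gap: 33.2
```

>>> {"fn": "jog_arm", "kwargs": {"targets": [[0,0,0.015,0,0,0,0.8],[0,0,0.035,0,0,0,0.8],[0,0,0.055,0,0,0,0.8],[0,0,0.07,0,0,0,0.8],[0,0,0.08,0,0,0,0.8]]}}

```text
time: 4.28
tool_pos: [617.6, 149.5, 31.3]
tcp_rot: [-179.9, -0.3, 162.0]
ft_force: [-1.1, 0.9, -2.5]
finger_gap: 33.6
```

```bash
python3 - <<'E'
from h import *
s=snap("scene","scene2"); st()
p0,Q0=cmdpose()
for th in (8,15,22,29,34,38):
    t=np.radians(th); z=21+86*np.sin(t)+7.2*np.cos(t); Q=Q0*R.from_rotvec([0,-t,0]); print(th,round(z,1),rel([620,150,z],Q.as_euler('xyz',degrees=True)))
E
```

```text
t 4.3333 tcp [616.7 149.4  29.8] [-179.8   -0.3  162. ] gap 33.4 F [-2.3  0.2 -3.6]
cmd [620. 150.  35.] [-180.    0.  162.]
8 40.1 [-0.0, -0.0, -0.0051, 0.0, -0.1396, 0.0]
15 50.2 [-0.0, -0.0, -0.0152, -0.0, -0.2618, 0.0]
22 59.9 [-0.0, -0.0, -0.0249, 0.0, -0.384, 0.0]
29 69.0 [-0.0, -0.0, -0.034, -0.0, -0.5061, 0.0]
34 75.1 [-0.0, -0.0, -0.0401, -0.0, -0.5934, 0.0]
38 79.6 [-0.0, -0.0, -0.0446, 0.0, -0.6632, 0.0]
```

View pics/scene2.png

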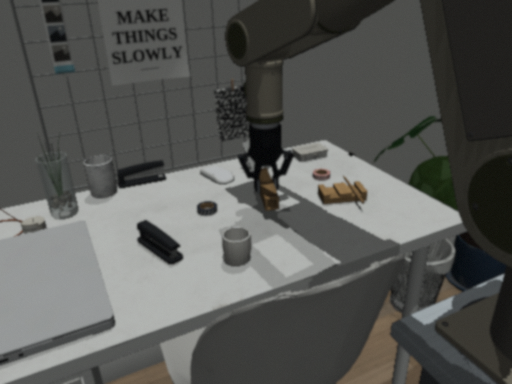

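```bash
python3 - <<'E'
from h import *
p0,Q0=cmdpose()
t=np.radians(20); setcmd([620,150,58],Q0*R.from_rotvec([0,-t,0]))
for th,h in ((24,21),(28,21),(32,21),(36,21),(38,21)):
    t=np.radians(th); z=h+86*np.sin(t)+7.2*np.cos(t); Q=Q0*R.from_rotvec([0,-t,0]); print(th,round(z,1),rel([620,150,z],Q.as_euler('xyz',degrees=True)))
print(rel([620,150,79.6],Q.as_euler('xyz',degrees=True),True))
E
```

```text
24 62.6 [-0.0016, -0.0, -0.0043, -0.0, -0.0698, -0.0]
28 67.7 [-0.0033, -0.0, -0.0091, 0.0, -0.1396, 0.0]
32 72.7 [-0.005, -0.0, -0.0138, 0.0, -0.2094, 0.0]
36 77.4 [-0.0066, -0.0, -0.0182, -0.0, -0.2793, 0.0]
38 79.6 [-0.0074, -0.0, -0.0203, 0.0, -0.3142, 0.0]
[-0.0074, -0.0, -0.0203, 0.0, -0.3142, 0.0]
```

>>> {"fn": "jog_arm", "kwargs": {"targets": [[0,0,-0.003,0,-0.07,0,0.8],[0,0,-0.008,0,-0.14,0,0.8],[0,0,-0.013,0,-0.21,0,0.8],[0,0,-0.019,0,-0.28,0,0.8],[0,0,-0.023,0,-0.3491,0,0.8]]}}

```text
time: 4.75
tool_pos: [620.5, 150.3, 59.4]
tcp_rot: [179.9, 20.3, 162.0]
ft_force: [1.1, -0.3, -1.1]
finger_gap: 33.1
```

>>> {"fn": "jog_arm", "kwargs": {"targets": [[-0.0016,0,-0.0043,0,-0.0698,0,0.8],[-0.0033,0,-0.0091,0,-0.1396,0,0.8],[-0.005,0,-0.0138,0,-0.2094,0,0.8],[-0.0066,0,-0.0182,0,-0.2793,0,0.8],[-0.0074,0,-0.0203,0,-0.3142,0,0.8]]}}

```text
time: 5.17
tool_pos: [619.1, 150.5, 79.8]
tcp_rot: [180.0, 38.2, 162.0]
ft_force: [-1.6, -0.3, -1.4]
finger_gap: 33.2
```

>>> {"fn": "jog_arm", "kwargs": {"targets": [[0,0,0,0,0,0,0.8],[0,0,0,0,0,0,0.8],[0,0,0,0,0,0,0.8]]}}

```text
time: 5.42
tool_pos: [620.5, 150.1, 80.3]
tcp_rot: [180.0, 38.0, 162.0]
ft_force: [-0.3, 0.7, -2.3]
finger_gap: 33.2
```

```bash
python3 - <<'E'
from h import *
s=snap("scene","scene3"); snap("wrist","wrist3"); st()
u=proj(s,[[535,175,30]])[0].astype(int); print(u)
cr=s["pixels"][max(0,u[1]-70):u[1]+70,u[0]-90:u[0]+90]; cv2.imwrite("pics/scene3c.png",cv2.resize(cr,None,fx=4,fy=4,interpolation=cv2.INTER_CUBIC)[:,:,::-1])
E
```

```text
t 5.5167 tcp [620.7 149.8  80.2] [179.9  38.  161.9] gap 33.3 F [-0.2 -0.3 -1.4]
cmd [620.  150.   79.6] [-180.   38.  162.]
[273 209]
```

View pics/scene3c.png

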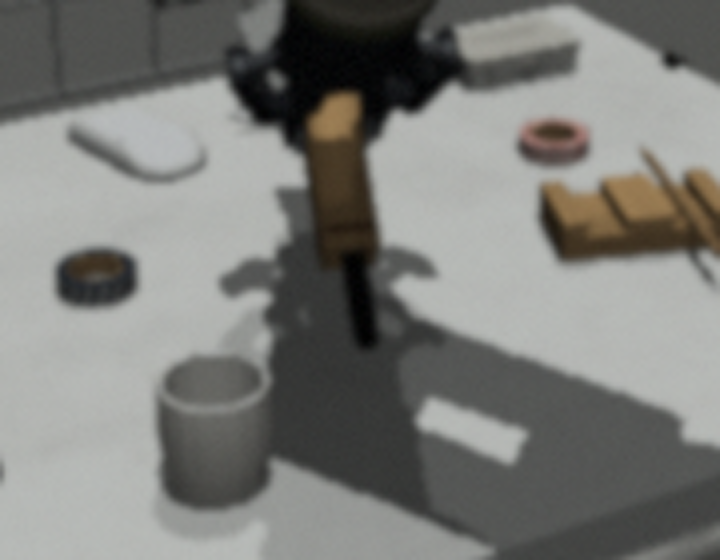

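View pics/wrist3.png

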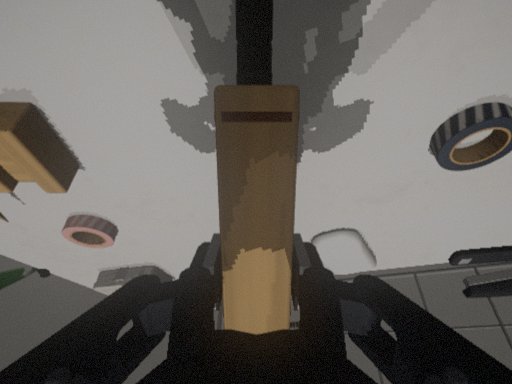

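```bash
python3 - <<'E'
from h import *
Q0=R.from_euler('xyz',[180,0,162],degrees=True)
for g in ((36,33.5,31,28.5,26),(23,20,17,14,12),(10,7.5,5,2.5,0)):
    for th in g:
        t=np.radians(th); z=max(130.5*np.sin(t)+.7, 86*np.sin(t)+7.7*np.cos(t)); Q=Q0*R.from_rotvec([0,-t,0]); print(th,round(z,1),rel([620,150,z],Q.as_euler('xyz',degrees=True)))
    rel([620,150,z],Q.as_euler('xyz',degrees=True),True)
E
```

```text
36 77.4 [0.0014, -0.0, 0.0017, 0.0, 0.0349, 0.0]
33.5 72.7 [0.0042, -0.0, 0.0054, 0.0, 0.0786, 0.0]
31 67.9 [0.0072, -0.0, 0.0092, 0.0, 0.1222, 0.0]
28.5 63.0 [0.0103, -0.0, 0.0131, 0.0, 0.1658, 0.0]
26 57.9 [0.0134, -0.0, 0.0171, 0.0, 0.2095, 0.0]
23 51.7 [0.0027, 0.0, 0.0056, 0.0, 0.0523, 0.0]
20 45.3 [0.0055, 0.0, 0.0113, 0.0, 0.1047, 0.0]
17 38.9 [0.0083, 0.0, 0.0171, 0.0, 0.1571, 0.0]
14 32.3 [0.0112, 0.0, 0.023, 0.0, 0.2094, 0.0]
12 27.8 [0.0132, 0.0, 0.027, 0.0, 0.2443, 0.0]
10 23.4 [0.0009, -0.0, 0.0044, 0.0, 0.0349, 0.0]
7.5 18.9 [0.0018, -0.0, 0.0088, 0.0, 0.0786, 0.0]
5 15.2 [0.0026, -0.0, 0.0124, 0.0, 0.1222, 0.0]
2.5 11.4 [0.0034, 0.0, 0.016, 0.0, 0.1658, 0.0]
0 7.7 [0.0041, 0.0, 0.0197, 0.0, 0.2095, 0.0]
```

>>> {"fn": "jog_arm", "kwargs": {"targets": [[0.0014,0,0.0017,0,0.0349,0,0.8],[0.0042,0,0.0054,0,0.0786,0,0.8],[0.0072,0,0.0092,0,0.1222,0,0.8],[0.0103,0,0.0131,0,0.1658,0,0.8],[0.0134,0,0.0171,0,0.2095,0,0.8]]}}

```text
time: 5.93
tool_pos: [620.6, 149.9, 58.1]
tcp_rot: [179.9, 25.9, 162.0]
ft_force: [0.1, -0.7, -2.0]
finger_gap: 33.3
```

>>> {"fn": "jog_arm", "kwargs": {"targets": [[0.0027,0,0.0056,0,0.0523,0,0.8],[0.0055,0,0.0113,0,0.1047,0,0.8],[0.0083,0,0.0171,0,0.1571,0,0.8],[0.0112,0,0.023,0,0.2094,0,0.8],[0.0132,0,0.027,0,0.2443,0,0.8]]}}

```text
time: 6.35
tool_pos: [621.0, 149.6, 27.9]
tcp_rot: [179.9, 11.8, 162.0]
ft_force: [-0.3, 1.0, -1.9]
finger_gap: 33.3
```

```bash
python3 - <<'E'
from h import *
s=snap("wrist","wrist4"); st()
E
```

```text
t 6.4 tcp [621.1 149.1  27.4] [179.9  11.8 161.9] gap 33.3 F [-2.3 -1.2 -2. ]
cmd [620.  150.    7.7] [-180.   -0.  162.]
```

View pics/wrist4.png

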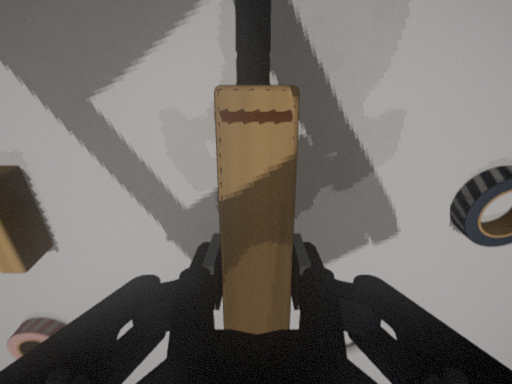

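>>> {"fn": "jog_arm", "kwargs": {"targets": [[0.0009,0,0.0044,0,0.0349,0,0.8],[0.0018,0,0.0088,0,0.0786,0,0.8],[0.0026,0,0.0124,0,0.1222,0,0.8],[0.0034,0,0.016,0,0.1658,0,0.8],[0.0041,0,0.0197,0,0.2095,0,0.8]]}}

```text
time: 6.82
tool_pos: [620.6, 149.8, 7.9]
tcp_rot: [180.0, -0.1, 162.0]
ft_force: [1.3, 1.1, -1.3]
finger_gap: 33.0
```

>>> {"fn": "jog_arm", "kwargs": {"targets": [[0,0,0,0,0,0,0.8],[0,0,0,0,0,0,0.8],[0,0,0,0,0,0,0.8]]}}

```text
time: 7.07
tool_pos: [620.1, 149.8, 7.6]
tcp_rot: [-180.0, 0.1, 162.0]
ft_force: [-0.4, -0.1, -2.5]
finger_gap: 33.4
```

>>> {"fn": "jog_arm", "kwargs": {"targets": [[0,0,0.001,0,0,0,0.8],[0,0,0.001,0,0,0,0.8],[0,0,0.001,0,0,0,0.8]]}}

```text
time: 7.32
tool_pos: [620.0, 150.1, 7.2]
tcp_rot: [180.0, 0.1, 162.0]
ft_force: [-1.0, -1.0, 0.4]
finger_gap: 33.4
```

>>> {"fn": "jog_arm", "kwargs": {"targets": [[0,0,0,0,0,0,0.5],[0,0,0,0,0,0,0.4],[0,0,0,0,0,0,0.2],[0,0,0,0,0,0,0.1],[0,0,0,0,0,0,0.1]]}}

```text
time: 7.73
tool_pos: [620.0, 150.0, 6.7]
tcp_rot: [180.0, 0.0, 162.0]
ft_force: [-0.5, -1.0, -0.7]
finger_gap: 76.8
```

>>> {"fn": "jog_arm", "kwargs": {"targets": [[0,0,-0.015,0,0,0,0.1],[0,0,-0.04,0,0,0,0.1],[0,0,-0.075,0,0,0,0.1],[0,0,-0.105,0,0,0,0.1],[0,0,-0.12,0,0,0,0.1]]}}

```text
time: 8.15
tool_pos: [622.4, 150.3, 133.1]
tcp_rot: [179.8, 0.4, 162.0]
ft_force: [0.3, 0.9, 0.9]
finger_gap: 76.6
```

>>> {"fn": "jog_arm", "kwargs": {"targets": [[0.025,0,-0.008,0,0,0,0.1],[0.05,0,-0.015,0,0,0,0.1],[0.065,0,-0.02,0,0,0,0.1],[0.065,0,-0.02,0,0,0,0.1],[0.065,0,-0.02,0,0,0,0.1]]}}

```text
time: 8.57
tool_pos: [558.5, 170.4, 148.4]
tcp_rot: [179.9, 0.1, 162.1]
ft_force: [0.1, -0.9, 0.4]
finger_gap: 76.7
```

>>> {"fn": "jog_arm", "kwargs": {"targets": [[0,0,0,0,0,0,0.1],[0,0,0,0,0,0,0.1]]}}

```text
time: 8.73
tool_pos: [558.8, 169.6, 146.8]
tcp_rot: [-180.0, 0.0, 162.0]
ft_force: [-0.4, -0.6, -0.1]
finger_gap: 77.0
```

```bash
python3 - <<'E'
from h import *
p,Q=cmdpose(); p=p+Q.apply([65,0,1-120-20]); setcmd(p,Q)
s=snap("wrist","wrist5"); snap("top","top5"); st()
E
```

```text
t 8.8333 tcp [558.6 169.6 146.4] [-180.   -0.  162.] gap 76.6 F [ 0.8 -1.1  0.6]
cmd [558.2 170.1 146.7] [-180.   -0.  162.]
```

View pics/wrist5.png

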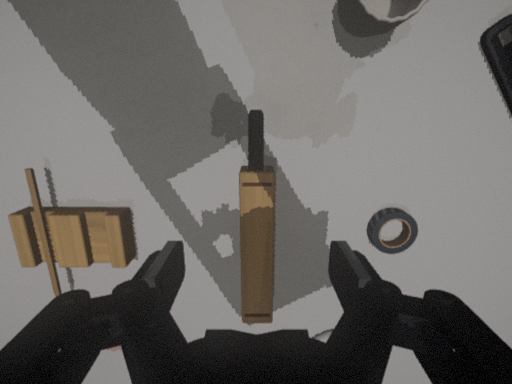

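View pics/top5.png

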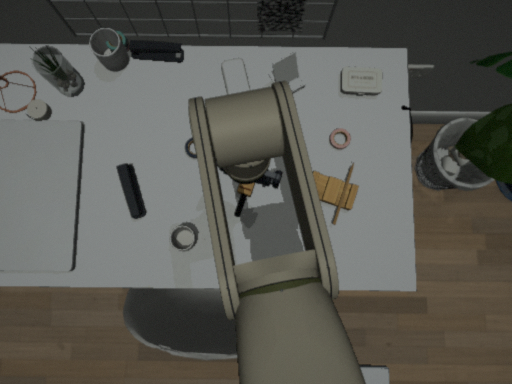

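```bash
python3 - <<'E'
from h import *
s=load("wrist5"); im=s["pixels"]
g=cv2.cvtColor(im,cv2.COLOR_RGB2GRAY)
m=(g<48).astype(np.uint8)*255; m[:, :240]=0; m[:,275:]=0; m[:100]=0; m[168:]=0
cs,_=cv2.findContours(m,0,1); c=max(cs,key=cv2.contourArea); q=cv2.minAreaRect(c); print(q,cv2.boundingRect(c))
for rr in (115,125,135,145,155,165): 
    xs=np.where(m[rr])[0]; u=(xs.min()+xs.max())/2; print(rr,xs.min(),xs.max(),ray(s,[(u,rr)],15.1).round(1))
x,y,w,h=cv2.boundingRect(c); F=ray(s,[(x+w/2,y)],15); print("front",F, ray(s,[(x+w/2,y)],18))
print("mouth top",ray(s,[(257,168.5)],34)); print("far band",ray(s,[(257,317)],34))
print("expected mouth",np.array([620,150])+86*np.array([np.cos(np.radians(162)),np.sin(np.radians(162))]))
cv2.imwrite("pics/w5c.png",cv2.resize(im[150:300,0:200],None,fx=4,fy=4,interpolation=cv2.INTER_CUBIC)[:,:,::-1])
cv2.imwrite("pics/w5d.png",cv2.resize(im[90:240,190:330],None,fx=4,fy=4,interpolation=cv2.INTER_CUBIC)[:,:,::-1])
E
```

```text
((255.0, 139.0), (56.0, 14.0), 90.0) (248, 111, 15, 57)
115 249 261 [[491.2 191.7  15.1]]
125 249 262 [[500.  189.3  15.1]]
135 249 262 [[508.9 186.4  15.1]]
145 249 261 [[517.8 183.   15.1]]
155 249 261 [[527.1 180.   15.1]]
165 249 262 [[536.7 177.4  15.1]]
front [[487.88224489 193.27021578  15.        ]] [[487.87537305 193.28115202  18.        ]]
mouth top [[536.82246315 178.87613235  34.        ]]
far band [[694.63738677 127.83901986  34.        ]]
expected mouth [538.2091396  176.57546152]
```

View pics/w5c.png

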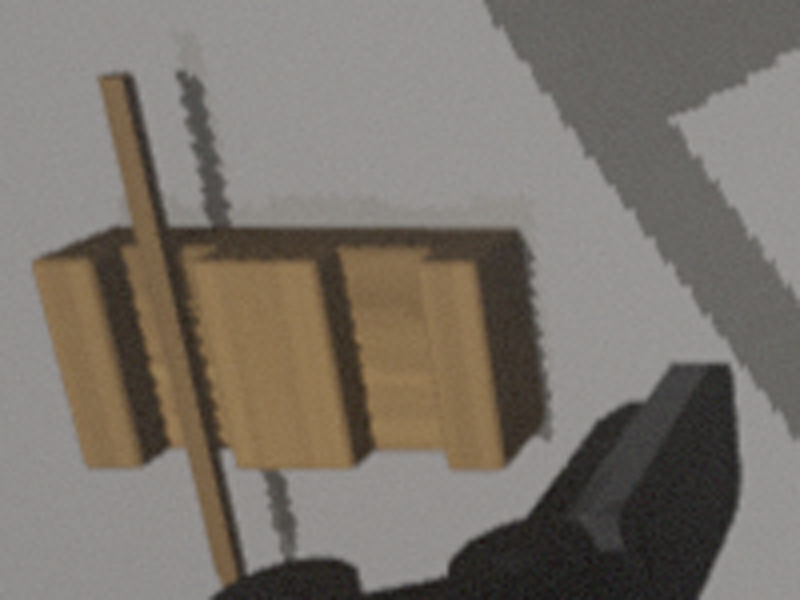

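View pics/w5d.png

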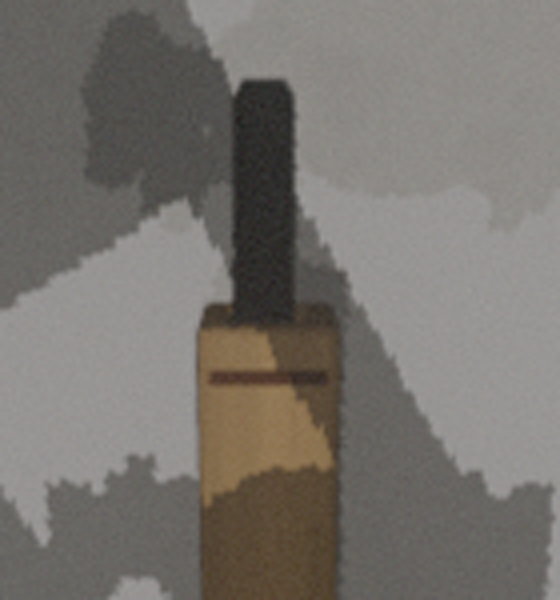

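```bash
python3 - <<'E'
from h import *
s=load("wrist5")
f=lambda l:np.array(l)/4+[0,150]
W=ray(s,f([(36,262),(475,262),(505,468),(88,468)]),28); print(W.round(1),W.mean(0))
for a,b in ((0,3),(1,2),(0,1),(3,2)):
    d=W[b]-W[a]; print(np.degrees(np.arctan2(d[1],d[0])).round(1),np.hypot(*d[:2]).round(1))
# empty notch top edges z=28: island right edge, wall left edge
E2=ray(s,f([(320,262),(357,468),(422,262),(447,468)]),28); print(E2.round(1)); print(E2.mean(0))
w=W.mean(0); 
for yaw in (-17.5,): print("notch",w[:2]+28*np.array([np.cos(np.radians(yaw+90)),np.sin(np.radians(yaw+90))]))
# refine from top0
t=load("top0"); im=t["pixels"][150:230,295:375]; cv2.imwrite("pics/resttop.png",cv2.resize(im,None,fx=7,fy=7,interpolation=cv2.INTER_CUBIC)[:,:,::-1])
chunk([509.5,186,70],[180,0,162]); chunk([509.5,186,3.5],[180,0,162])
E
```

```text
[[507.  -71.7  28. ]
 [540.8  32.5  28. ]
 [596.1  14.2  28. ]
 [562.1 -90.8  28. ]] [551.48612308 -28.94623234  28.        ]
-19.2 58.3
-18.3 58.3
72.0 109.6
72.0 110.4
[[ 5.288e+02 -4.300e+00  2.800e+01]
 [ 5.840e+02 -2.310e+01  2.800e+01]
 [ 5.367e+02  2.000e+01  2.800e+01]
 [ 5.914e+02 -4.000e-01  2.800e+01]]
[560.23834982  -1.9493568   28.        ]
notch [559.90588547  -2.24215772]
[0.0513, 0.0001, 0.0767, -0.0, -0.0, 0.0]
[-0.0, -0.0, 0.0665, -0.0, -0.0, 0.0]
```

View pics/resttop.png

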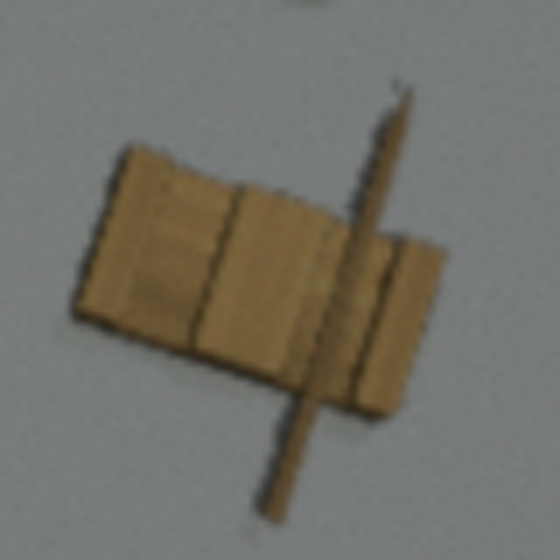

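>>> {"fn": "jog_arm", "kwargs": {"targets": [[0.02,0,0.025,0,0,0,0.3],[0.04,0,0.05,0,0,0,0.5],[0.0513,0,0.07,0,0,0,0.5],[0.0513,0,0.0767,0,0,0,0.5],[0.0513,0,0.0767,0,0,0,0.5]]}}

```text
time: 9.25
tool_pos: [507.7, 185.3, 67.6]
tcp_rot: [-179.9, -0.2, 162.0]
ft_force: [0.2, -0.3, 0.4]
finger_gap: 42.6
```

>>> {"fn": "jog_arm", "kwargs": {"targets": [[0,0,0.015,0,0,0,0.5],[0,0,0.035,0,0,0,0.5],[0,0,0.05,0,0,0,0.5],[0,0,0.06,0,0,0,0.5],[0,0,0.0645,0,0,0,0.5]]}}

```text
time: 9.67
tool_pos: [510.3, 185.5, 5.2]
tcp_rot: [-180.0, -0.0, 162.0]
ft_force: [-0.1, -0.1, 0.0]
finger_gap: 42.9
```

>>> {"fn": "jog_arm", "kwargs": {"targets": [[0,0,0,0,0,0,0.5],[0,0,0,0,0,0,0.5]]}}

```text
time: 9.83
tool_pos: [510.5, 185.9, 6.5]
tcp_rot: [180.0, 0.1, 162.0]
ft_force: [0.1, -0.5, -0.3]
finger_gap: 42.4
```

```bash
python3 - <<'E'
from h import *
setcmd([509.5,186,5.5],R.from_euler('xyz',[180,0,162],degrees=True))
s=snap("wrist","wrist6"); snap("scene","scene6"); st()
E
```

```text
t 9.9333 tcp [510.7 186.1   6.9] [1.799e+02 1.000e-01 1.620e+02] gap 42.3 F [ 0.2 -0.1  0.2]
cmd [509.5 186.    5.5] [180.   0. 162.]
```

View pics/wrist6.png

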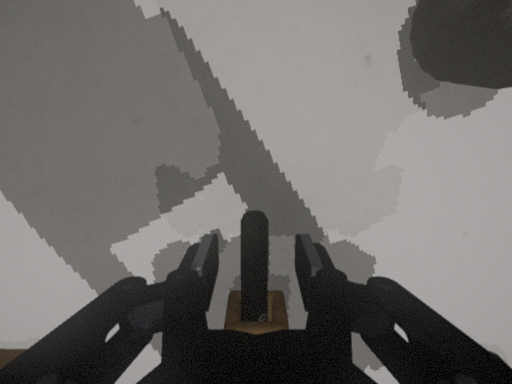

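>>> {"fn": "jog_arm", "kwargs": {"targets": [[0,0,0.002,0,0,0,0.6],[0,0,0.002,0,0,0,0.75],[0,0,0.002,0,0,0,0.85],[0,0,0.002,0,0,0,0.95],[0,0,0.002,0,0,0,0.95]], "newtons": 30}}

```text
time: 10.35
tool_pos: [509.6, 185.9, 3.8]
tcp_rot: [180.0, 0.0, 162.0]
ft_force: [0.5, 0.6, 1.7]
finger_gap: 13.9
```

>>> {"fn": "jog_arm", "kwargs": {"targets": [[0,0,0,0,0,0,0.95],[0,0,0,0,0,0,0.95]]}}

```text
time: 10.52
tool_pos: [509.6, 185.9, 3.7]
tcp_rot: [180.0, 0.0, 162.0]
ft_force: [-0.3, 0.0, 0.2]
finger_gap: 14.3
```

>>> {"fn": "jog_arm", "kwargs": {"targets": [[0.003,0,-0.001,0,0,0,0.95],[0.01,0,-0.0015,0,0,0,0.95],[0.02,0,-0.0015,0,0,0,0.95],[0.032,0,-0.0015,0,0,0,0.95],[0.045,0,-0.0015,0,0,0,0.95]]}}

```text
time: 10.93
tool_pos: [465.2, 199.9, 4.7]
tcp_rot: [-180.0, -0.0, 162.0]
ft_force: [0.9, 1.2, 0.3]
finger_gap: 13.6
```

>>> {"fn": "jog_arm", "kwargs": {"targets": [[0.015,0,0,0,0,0,0.95],[0.03,0,0,0,0,0,0.95],[0.043,0,0,0,0,0,0.95],[0.053,0,0,0,0,0,0.95],[0.057,0,0,0,0,0,0.95]]}}

```text
time: 11.35
tool_pos: [410.2, 217.7, 4.5]
tcp_rot: [-180.0, -0.1, 162.1]
ft_force: [0.0, -0.1, -0.4]
finger_gap: 13.9
```

```bash
python3 - <<'E'
from h import *
p,Q=cmdpose(); setcmd(p+Q.apply([102,0,.5]),Q)
s=snap("wrist","wrist7"); s=snap("scene","scene7"); st()
u=proj(s,[[470,200,30]])[0].astype(int)
cr=s["pixels"][max(0,u[1]-70):u[1]+70,max(0,u[0]-90):u[0]+90]; cv2.imwrite("pics/scene7c.png",cv2.resize(cr,None,fx=4,fy=4,interpolation=cv2.INTER_CUBIC)[:,:,::-1])
E
```

```text
t 11.45 tcp [411.5 217.6   4.9] [-180.    -0.   162.1] gap 14.1 F [-0.5  0.2  0.7]
cmd [412.5 217.5   5. ] [180.   0. 162.]
```

View pics/wrist7.png

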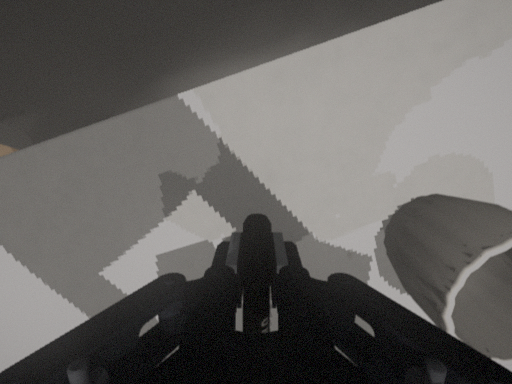

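View pics/scene7c.png

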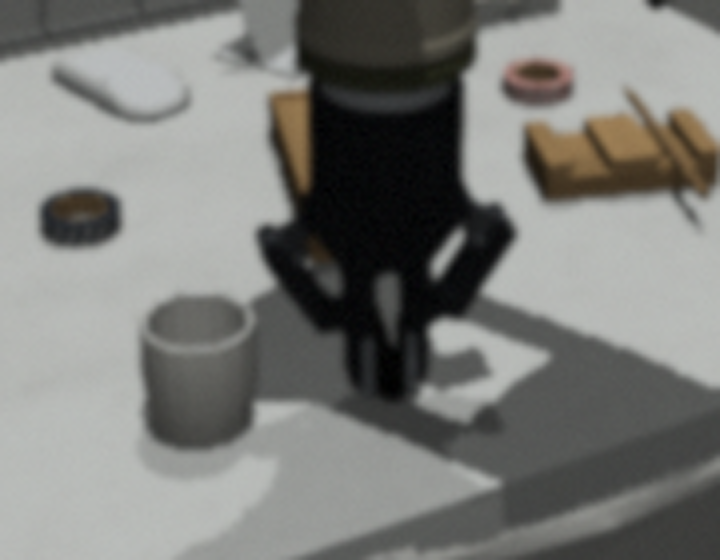

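```bash
python3 - <<'E'
from h import *
chunk([412.5,217.5,105],[180,0,162]);print()
chunk([512,13.2,100],[180,0,162])
E
```

```text
[-0.0, -0.0, -0.1, 0.0, 0.0, 0.0]

[-0.0789, -0.0818, 0.0025, 0.0, 0.0, 0.0]
[-0.0789, -0.0818, 0.0025, 0.0, 0.0, 0.0]
```

>>> {"fn": "jog_arm", "kwargs": {"targets": [[0,0,-0.01,0,0,0,0.95],[0,0,-0.03,0,0,0,0.95],[0,0,-0.06,0,0,0,0.95],[0,0,-0.085,0,0,0,0.95],[0,0,-0.1,0,0,0,0.95]]}}

```text
time: 11.87
tool_pos: [414.6, 217.7, 109.2]
tcp_rot: [179.8, 0.2, 162.0]
ft_force: [0.9, 0.7, 0.2]
finger_gap: 14.0
```

>>> {"fn": "jog_arm", "kwargs": {"targets": [[-0.01,-0.01,0,0,0,0,0.95],[-0.026,-0.027,0.001,0,0,0,0.95],[-0.044,-0.045,0.0015,0,0,0,0.95],[-0.062,-0.064,0.002,0,0,0,0.95],[-0.0789,-0.0818,0.0025,0,0,0,0.95]]}}

```text
time: 12.28
tool_pos: [463.5, 113.7, 103.7]
tcp_rot: [180.0, 0.1, 162.0]
ft_force: [0.2, 1.0, 0.5]
finger_gap: 14.0
```

>>> {"fn": "jog_arm", "kwargs": {"targets": [[-0.02,-0.021,0,0,0,0,0.95],[-0.04,-0.041,0.001,0,0,0,0.95],[-0.058,-0.06,0.0015,0,0,0,0.95],[-0.071,-0.074,0.002,0,0,0,0.95],[-0.0789,-0.0818,0.0025,0,0,0,0.95]]}}

```text
time: 12.7
tool_pos: [513.4, 10.3, 101.1]
tcp_rot: [-180.0, 0.1, 161.9]
ft_force: [1.0, 0.3, -0.9]
finger_gap: 13.8
```

>>> {"fn": "jog_arm", "kwargs": {"targets": [[0,0,0,0,0,0,0.95],[0,0,0,0,0,0,0.95],[0,0,0,0,0,0,0.95]]}}

```text
time: 12.95
tool_pos: [511.7, 13.7, 100.1]
tcp_rot: [180.0, -0.0, 162.0]
ft_force: [-0.8, 0.7, -0.6]
finger_gap: 14.4
```

```bash
python3 - <<'E'
from h import *
s=snap("wrist","wrist8"); s=snap("scene","scene8"); st()
u=proj(s,[[540,0,60]])[0].astype(int)
cr=s["pixels"][max(0,u[1]-70):u[1]+70,max(0,u[0]-90):u[0]+90]; cv2.imwrite("pics/scene8c.png",cv2.resize(cr,None,fx=4,fy=4,interpolation=cv2.INTER_CUBIC)[:,:,::-1])
E
```

```text
t 13.05 tcp [511.6  14.  100.1] [180.   -0.  162.1] gap 14.2 F [-0.1 -0.3  0.5]
cmd [512.   13.2 100. ] [180.   0. 162.]
```

View pics/wrist8.png

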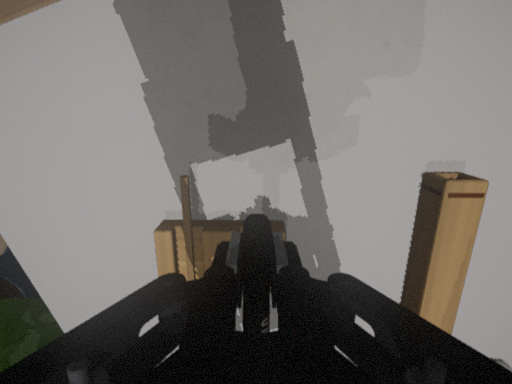

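View pics/scene8c.png

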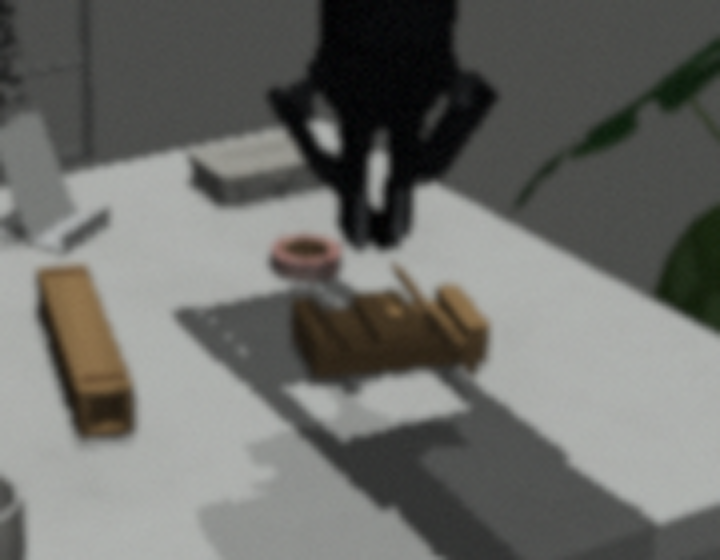

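```bash
python3 - <<'E'
from h import *
s=load("wrist8"); im=s["pixels"]
cv2.imwrite("pics/w8c.png",cv2.resize(im[160:310,140:310],None,fx=4.5,fy=4,interpolation=cv2.INTER_CUBIC)[:,:,::-1])
c=np.array([551.5,-29]); x=np.array([np.cos(np.radians(-18)),np.sin(np.radians(-18))]); y=np.array([-x[1],x[0]])
for z in (0,28):
  for sy in (-56,-40,-16,16,40,56): q=c-30*x+sy*y; print(z,sy,proj(s,[[*q,z]]).round(1), (proj(s,[[*q,z]])-[140,160])*[4.5,4])
E
```

```text
0 -56 [[164.1 218.6]] [[108.57058585 234.48025692]]
0 -40 [[181.3 218.6]] [[185.98851613 234.54919962]]
0 -16 [[207.1 218.7]] [[302.10310996 234.65260272]]
0 16 [[241.5 218.7]] [[456.8996098  234.79045307]]
0 40 [[267.3 218.7]] [[572.97976937 234.89382551]]
0 56 [[284.5 218.7]] [[650.35834621 234.96273316]]
28 -56 [[153.6 231.1]] [[ 61.01420132 284.25201355]]
28 -40 [[172.7 231.1]] [[147.31961747 284.32651762]]
28 -16 [[201.5 231.1]] [[276.76245407 284.43826052]]
28 16 [[239.8 231.1]] [[449.32437202 284.58722643]]
28 40 [[268.6 231.2]] [[578.72441741 284.6989324 ]]
28 56 [[287.8 231.2]] [[664.98092933 284.77339425]]
```

View pics/w8c.png

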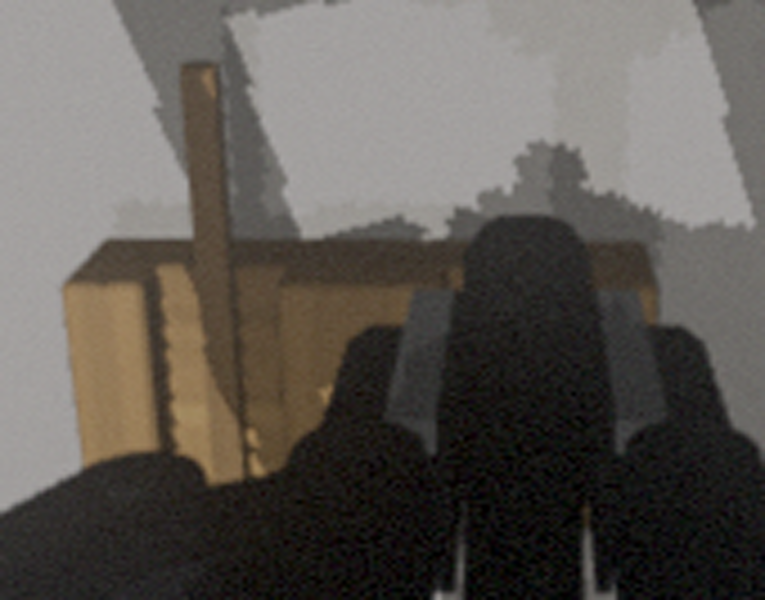

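>>> {"fn": "jog_arm", "kwargs": {"targets": [[0,0,0.015,0,0,0,0.95],[0,0,0.032,0,0,0,0.95],[0,0,0.047,0,0,0,0.95],[0,0,0.057,0,0,0,0.95],[0,0,0.064,0,0,0,0.95]]}}

```text
time: 13.47
tool_pos: [510.9, 13.8, 34.7]
tcp_rot: [-180.0, -0.1, 162.1]
ft_force: [0.6, 1.0, -0.2]
finger_gap: 14.2
```

>>> {"fn": "jog_arm", "kwargs": {"targets": [[0,0,0.005,0,0,0,0.95],[0,0,0.01,0,0,0,0.95],[0,0,0.014,0,0,0,0.95],[0,0,0.017,0,0,0,0.95],[0,0,0.019,0,0,0,0.95]]}}

```text
time: 13.88
tool_pos: [512.1, 13.0, 17.0]
tcp_rot: [180.0, 0.0, 162.0]
ft_force: [0.3, 0.3, -0.1]
finger_gap: 14.1
```

>>> {"fn": "jog_arm", "kwargs": {"targets": [[0,0,0.001,0,0,0,0.95],[0,0,0.002,0,0,0,0.95],[0,0,0.002,0,0,0,0.95]]}}

```text
time: 14.13
tool_pos: [512.0, 13.0, 15.1]
tcp_rot: [180.0, 0.0, 162.0]
ft_force: [0.0, -0.6, -0.6]
finger_gap: 14.0
```

```bash
python3 - <<'E'
from h import *
setcmd([512,13.2,15],R.from_euler('xyz',[180,0,162],degrees=True))
s=snap("scene","scene9"); st()
u=proj(s,[[540,0,20]])[0].astype(int)
cr=s["pixels"][max(0,u[1]-50):u[1]+50,max(0,u[0]-60):u[0]+60]; cv2.imwrite("pics/scene9c.png",cv2.resize(cr,None,fx=6,fy=6,interpolation=cv2.INTER_CUBIC)[:,:,::-1])
E
```

```text
t 14.1833 tcp [512.   13.   15.2] [180.   0. 162.] gap 13.8 F [ 0.9 -1.   0.1]
cmd [512.   13.2  15. ] [180.   0. 162.]
```

View pics/scene9c.png

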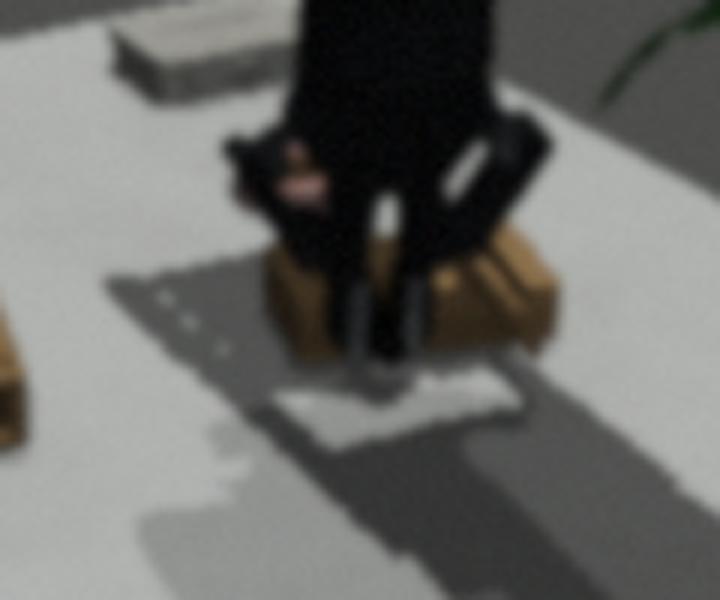

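>>> {"fn": "jog_arm", "kwargs": {"targets": [[0,0,0.0005,0,0,0,0.95],[0,0,0.001,0,0,0,0.95],[0,0,0.001,0,0,0,0.95]]}}

```text
time: 14.43
tool_pos: [512.1, 13.0, 14.2]
tcp_rot: [180.0, 0.0, 162.0]
ft_force: [-0.5, -0.4, 2.4]
finger_gap: 14.1
```

>>> {"fn": "jog_arm", "kwargs": {"targets": [[0,0,0,0,0,0,0.82],[0,0,0,0,0,0,0.76],[0,0,0,0,0,0,0.68],[0,0,0,0,0,0,0.66],[0,0,0,0,0,0,0.66]]}}

```text
time: 14.85
tool_pos: [511.9, 13.0, 13.9]
tcp_rot: [-180.0, -0.0, 162.0]
ft_force: [0.2, -0.8, -0.9]
finger_gap: 28.9
```

```bash
python3 - <<'E'
from h import *
snap("wrist","wrist10"); st()
E
```

```text
t 14.9 tcp [511.9  13.   14. ] [180.  -0. 162.] gap 29.2 F [ 0.3 -0.8 -0.5]
cmd [512.   13.2  15. ] [180.   0. 162.]
```

View pics/wrist10.png

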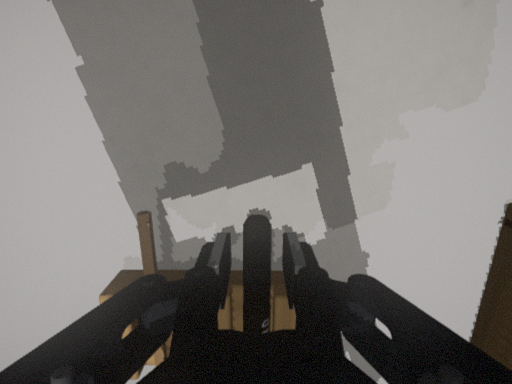

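Released. The marker lies in the notch, clear of both pads. Lifting straight up, then backing off.

>>> {"fn": "jog_arm", "kwargs": {"targets": [[0,0,-0.005,0,0,0,0.66],[0,0,-0.02,0,0,0,0.66],[0,0,-0.045,0,0,0,0.66],[0,0,-0.075,0,0,0,0.66],[0,0,-0.105,0,0,0,0.66]]}}

```text
time: 15.32
tool_pos: [511.1, 13.1, 119.9]
tcp_rot: [-180.0, -0.1, 162.0]
ft_force: [1.4, 0.4, -0.2]
finger_gap: 29.1
```

>>> {"fn": "jog_arm", "kwargs": {"targets": [[0.02,0,-0.025,0,0,0,0.66],[0.045,0,-0.05,0,0,0,0.66],[0.07,0,-0.075,0,0,0,0.66],[0.09,0,-0.09,0,0,0,0.66],[0.1,0,-0.1,0,0,0,0.66]]}}

```text
time: 15.73
tool_pos: [416.0, 44.5, 221.8]
tcp_rot: [179.9, 0.2, 162.0]
ft_force: [-0.2, 0.0, -0.3]
finger_gap: 29.1
```

>>> {"fn": "jog_arm", "kwargs": {"targets": [[0,0,0,0,0,0,0.66],[0,0,0,0,0,0,0.66],[0,0,0,0,0,0,0.66]]}}

```text
time: 15.98
tool_pos: [417.0, 43.7, 218.5]
tcp_rot: [-180.0, -0.0, 162.0]
ft_force: [0.2, -0.5, -0.3]
finger_gap: 28.9
```

```bash
python3 - <<'E'
from h import *
snap("wrist","wrist11"); s=snap("scene","scene11"); snap("top","top11"); st()
cv2.imwrite("pics/scene11c.png",cv2.resize(s["pixels"][130:290,130:390],None,fx=3,fy=3,interpolation=cv2.INTER_CUBIC)[:,:,::-1])
E
```

```text
t 16.1333 tcp [416.6  43.7 217.8] [-1.80e+02 -1.00e-01  1.62e+02] gap 29.0 F [-1.3  0.  -0.9]
cmd [512.   13.2  15. ] [180.   0. 162.]
```

View pics/wrist11.png

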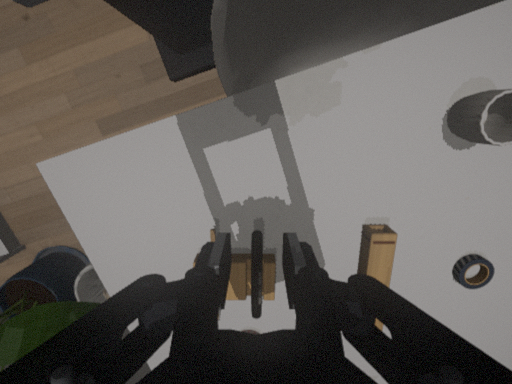

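View pics/scene11c.png

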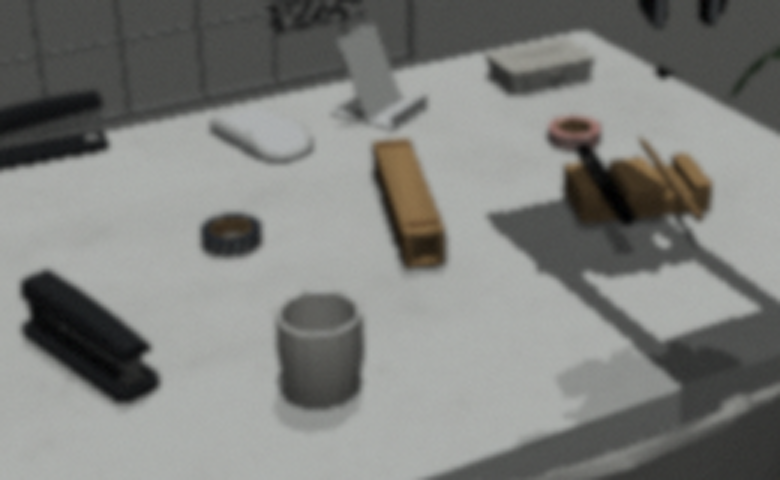

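View pics/top11.png

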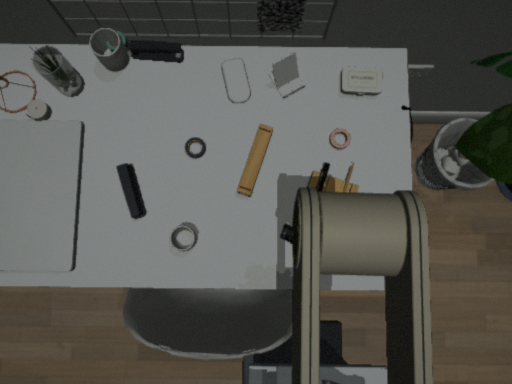

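```bash
python3 - <<'E'
from h import *
print(r.hand_in()); 
E
```

```text
the job is handed in; nothing more can be done
None
```

The job is done and was handed in at about 16 s. The marker is in the empty notch of the pen rest, and the tube lies flat on the free strip of desk.

I tilted the tube mouth-down to 38°, with the mouth held about 21 mm above the desk so that the desk stopped the marker. I then laid the tube flat with roughly 50 mm of the marker sticking out, gripped that end, drew it straight out and set it in the notch.

- **Marker:** the last scene and wrist pictures show it in the notch, overhanging both ends of the rest. The aim was about 6 mm off centre towards the robot.
- **Other things:** the pencil is still in its notch. In the top view the stapler, both tape rolls and the cup are at the same pixels as at the start. The arm hid part of the rest in that view, so I checked that area from the other two cameras.
- **Forces:** the highest I read was 13 N, as the gripper closed on the tube.
- **Disagreements:** the marker stuck out a few millimetres more than the 44.5 mm I had worked out. The top camera put the rest about 4 mm from where the wrist camera did; a second wrist view agreed with the first to about 1 mm, so I used the wrist value.

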